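Put the electromagnet kit back in its tray

ROBOT

A 6-joint arm with a two-finger parallel gripper is mounted at the origin on the work surface. World frame = base frame: x ahead of the robot, y to its left, z up, the work surface at z = 0. Lengths are in mm, angles in rad, forces in N, time in s.
With the tool pointing down it reaches from about 375 to 925 mm from the base axis. Payload 5.7 kg.
Tool frame: the origin (TCP) lies between the finger pads; the fingertips stand 22 mm ahead of it and the grasp point (between the pads) lies 3 mm ahead of it (env.tcp_to_tips is the distance from the TCP to the fingertips, in mm); z points along the fingers, y is the line along which they close (so a half turn about z gives the same grasp; the last joint's range is limited). The gripper opens to 88 mm and grips with 3 to 60 N. Pads are 20 mm wide; open, the fingers measure 115 mm over their backs; the gripper's body (75 mm by 178 mm) begins 61 mm behind the grasp point.
Start: joints at [-1.299, 0.359, 1.51, -0, 1.272, -0.115], TCP at [226.319, -555.648, 244.623] pointing down, gripper open.
Joint ranges: [-2.97, 2.97], [-1.01, 2.36], [0.21, 2.38], [-0.96, 4.11], [0.2, 2.71], [-2.98, 2.98]. Speed limits (rad/s): [2.39, 2.39, 3.14, 3.14, 3.14, 3.14].

INTERFACE

Orientations are given as a rotation vector (axis times angle).
In Python, from rig import env, read_camera, camera_params, spotter gives the robot as it stands. Calls block until the motion is done:
- env.move_ptp(position, orientation): joint-space move of the TCP to a pose.
- env.move_l(position, ori=None, max_speed=150, force_limit=None): straight line of the TCP; ori=None keeps the orientation; max_speed is the mean speed in mm/s. With force_limit (N) it stops when the force on the tool has changed by that much, and returns True; else False.
- env.goto_joints(angles): joint-space move.
- env.open_gripper() and env.close_gripper(): open the fingers fully, or close them until they stop; the grip force is fixed at half the most.
- env.pause(seconds).
- env.solve_ik(position, orientation): joint angles nearest the present ones, or None.
- read_camera(name): name is "side" or "top"; returns the picture (480x640x3 uint8, red, green, blue); there is no depth.
- camera_params(name): a dict with "fx", "fy", "cx", "cy" (pixels), "k1" (the pictures are not rectified: a ray, as slopes to the right and down, at radius r is drawn at 1 + k1 r^2 times it, then the intrinsics apply), "world_from_camera" (4x4, takes a point from camera to world coordinates). Camera axes: x right, y down, z forward; pixel columns grow to the right and rows downward; lengths in mm; the calibration is good to about 2 mm. A picture is of the moment at which its call begins. camera_params takes no time and is no camera call.
A pose or a line that the arm cannot do raises env.Unreachable and nothing moves.
- env.job_done(): hands the job in; it is judged then, once.
Trained networks look in the newest picture that a camera, given by its name, has taken for a name from the list of things; names that differ only in an ending like _2 or _b are one class to them, and where a whole thing is asked for, a point or a joint stands for the part that bears it (a point fixed in the world has none). Each returns a list of dicts, best first, with "p" (0 to 1); they miss things now and then, are a little off and sometimes report something else, mostly with a low value. They report only what shows in the picture. A call takes as long as a camera call. They do not tell look-alikes from the thing itself.
- spotter.search_frame(label, camera): "rect" ([left, top, width, height] in pixels, round what is visible of it).
Readings, each from a call of its own:
- env.current_t(): time.
- env.current_joint_positions(): joint angles.
- env.current_qd(): joint speeds.
- env.current_tau(): joint torques, N m.
- env.current_tool_pos(): TCP position.
- env.current_tcp_rot(): TCP orientation.
- env.current_wrist_force(): force on the tool from outside, world axes, zero at the start.
- env.current_moment(): the same for the moment, N m.
- env.current_gripper_width(): opening from 0.0 (shut) to 1.0 (fully open).
- env.current_grip_force(): force on a finger pad.
Only numpy, scipy, OpenCV 4.12 (cv2) and the standard library are available. Lean on these libraries where they do the work, as an engineer would, in place of code of your own. Each camera call takes 0.05 s, during which the arm holds its last target. There are 200 camera calls.

TASK

Pack the electromagnet kit into its wooden tray, setting each part down gently and flat on the floor of its insert: the coil in the square insert with its hole upright, the short iron bar lying lengthwise in the long insert, the iron ring over the post, and the pole piece standing tip up in the round cup. The solid disc and the long bar belong to another kit: leave them where they lie.

Things in the scene. Friction and masses are not known exactly. Their poses are not given: they have to be found in the camera images.
- coil: Square coil to move: black bobbin with copper winding and a 24 mm square hole right through, standing on a flange with the hole upright; flanges 56 x 56 mm and 5 mm thick, winding 50 x 50 mm, height 45 mm, 0.2 to 0.32 kg. Origin: centre of its underside; x and y along its sides, z up.
- short_bar: Short dark iron bar to move, 70 mm long (x) and 25 x 25 mm in section, lying flat, 0.27 to 0.43 kg. Origin: centre of its underside; z up.
- ring_core: Dark iron ring to move, lying flat: outer diameter 56 mm, hole 34 mm right through, height 25 mm, 0.24 to 0.38 kg. Origin: centre of its underside, on the axis; z up.
- pole_piece: Dark iron pole piece to move, standing tip up: cylinder of diameter 40 mm and 40 mm high, then a blunt cone to 12 mm diameter at 58 mm height, 0.36 to 0.57 kg. Origin: centre of its underside, on the axis; z up.
- disc: Look-alike of the ring: dark iron disc without a hole, diameter 56 mm, height 25 mm, lying flat; stays where it is. Origin: centre of its underside; z up.
- long_bar: Look-alike of the short bar: dark iron bar 110 mm long (x), 25 x 25 mm in section, lying flat; stays where it is. Origin: centre of its underside; z up.
- bay_square: Square white insert in the low wooden tray (212 x 212 mm, rim 12 mm high; four inserts 2 x 2, 100 mm apart, in any arrangement): inside 74 x 74 mm, walls 4 mm, tops 18 mm and floor 8 mm above the table. Origin: centre of its underside, 3 mm below the floor; x and y along its sides, z up; all four inserts share the tray's yaw and are fixed to it.
- bay_long: Long white insert in the tray: inside 88 mm (x) by 44 mm (y), walls 4 mm thick, whose tops lie 18 mm above the table, floor 8 mm above the table. Origin: centre of its underside, 3 mm below the floor; z up; all four inserts share the tray's yaw and are fixed to it.
- bay_post: Round white insert in the tray, a disc of diameter 72 mm without a rim, with an upright post of diameter 14 mm in its middle; the disc's top (the floor) lies 8 mm above the table, the post's top 30 mm above the table. Origin: centre of its underside, 3 mm below the floor; z up; all four inserts share the tray's yaw and are fixed to it.
- bay_cup: Round white cup insert in the tray: outside diameter 66 mm, inside 58 mm, rim 18 mm above the table, floor 8 mm above the table. Origin: centre of its underside, 3 mm below the floor; z up; all four inserts share the tray's yaw and are fixed to it.
Mind the look-alikes: they are no part of the job. Leave any pink or red look-alike of the short_bar alone.

How it is judged (in metres and radians):
At the end, for the whole second after the job is handed in: Coil and short bar (within 15 mm of centre, bar within 0.4 rad of its insert), ring and pole piece (12.5 mm) rest upright (0.12 rad) on the floors of their own inserts (within 4 mm), released, at rest; disc and long bar within 30 mm of their starts (horizontal distance between coil and bay_square below 0.015 m and z of coil in the frame of bay_square between 0 and 0.007 m and angle between each of coil, short_bar, ring_core, pole_piece's own z axis and vertical below 0.12 rad and linear speed of each of coil, short_bar, ring_core, pole_piece below 0.02 m/s and angular speed of each of coil, short_bar, ring_core, pole_piece below 0.2 rad/s and horizontal distance between short_bar and bay_long below 0.015 m and z of short_bar in the frame of bay_long between 0 and 0.007 m and horizontal distance between ring_core and bay_post below 0.0125 m and z of ring_core in the frame of bay_post between 0 and 0.007 m and horizontal distance between pole_piece and bay_cup below 0.0125 m and z of pole_piece in the frame of bay_cup between 0 and 0.007 m and angle between the x axis of short_bar and the x axis of bay_long, either way round below 0.4 rad and distance of each of disc, long_bar from where it was at the start of the episode below 0.03 m); the robot touches nothing.
It fails at once if a kit part is dropped or thrown (faster than 0.9 m/s within 40 mm of the table) ((height (world z) of coil below 0.04 m and linear speed of coil above 0.9 m/s) or (height (world z) of short_bar below 0.04 m and linear speed of short_bar above 0.9 m/s) or (height (world z) of ring_core below 0.04 m and linear speed of ring_core above 0.9 m/s) or (height (world z) of pole_piece below 0.04 m and linear speed of pole_piece above 0.9 m/s)).
It fails at once if the disc or the long bar is carried off or pushed more than 30 mm (distance of any of disc, long_bar from where it was at the start of the episode above 0.03 m).
It also fails if it takes over 102 s, if anything falls off the work surface, if the arm or the gripper's body presses on something with over 40 N, if the wrist force passes 120 N, or if a joint passes its speed limit or range.

## Working session

There is one attempt and no reset: what is moved stays moved. The work goes in short steps, each a Python script; the robot and the scene stay as the last script left them, time stands still between calls to the robot, and variables do not carry over. Pictures are saved under pics/ and viewed, at most 14 in all, crops included, and the job is handed in when it is done.

```bash
ls; mkdir -p pics; python3 - <<'E'
from rig import env, read_camera, camera_params, spotter
import cv2, numpy as np
for c in ("top","side"):
    im=read_camera(c); cv2.imwrite(f"pics/{c}0.png",im[:,:,::-1])
    p=camera_params(c); print(c,{k:(np.round(v,3).tolist()) for k,v in p.items()})
    for n in "coil short_bar ring_core pole_piece disc long_bar bay_square bay_long bay_post bay_cup".split():
        print(n,[(np.round(d["rect"]).tolist(),round(d["p"],2)) for d in spotter.search_frame(n,c)])
print(env.current_t(), env.current_tcp_rot())
E
```

```text
pics
top {'fx': 437.519, 'fy': 437.519, 'cx': 319.036, 'cy': 251.597, 'k1': -0.102, 'world_from_camera': [[0.013, -0.994, 0.109, 357.201], [-1.0, -0.013, -0.007, 0.709], [0.008, -0.109, -0.994, 895.975], [0.0, 0.0, 0.0, 1.0]]}
coil [([463.0, 161.0, 39.0, 32.0], 0.68)]
short_bar [([183.0, 153.0, 36.0, 16.0], 0.94), ([163.0, 327.0, 43.0, 16.0], 0.76), ([185.0, 262.0, 18.0, 34.0], 0.67), ([221.0, 296.0, 37.0, 29.0], 0.65), ([114.0, 305.0, 41.0, 20.0], 0.56)]
ring_core [([423.0, 199.0, 26.0, 24.0], 0.96)]
pole_piece [([179.0, 200.0, 23.0, 24.0], 0.95)]
disc [([113.0, 236.0, 31.0, 28.0], 0.71)]
long_bar [([492.0, 235.0, 24.0, 54.0], 0.97)]
bay_square [([266.0, 197.0, 44.0, 48.0], 0.71)]
bay_long [([318.0, 186.0, 33.0, 49.0], 0.62), ([183.0, 201.0, 20.0, 21.0], 0.22)]
bay_post [([263.0, 158.0, 35.0, 30.0], 0.66)]
bay_cup [([311.0, 149.0, 31.0, 33.0], 0.66), ([491.0, 236.0, 27.0, 56.0], 0.21)]
side {'fx': 517.692, 'fy': 517.692, 'cx': 314.687, 'cy': 241.369, 'k1': -0.034, 'world_from_camera': [[-0.867, -0.325, 0.377, -14.062], [-0.498, 0.584, -0.641, 815.635], [-0.012, -0.744, -0.668, 897.46], [0.0, 0.0, 0.0, 1.0]]}
coil [([316.0, 154.0, 28.0, 25.0], 0.63)]
short_bar [([185.0, 280.0, 22.0, 24.0], 0.92), ([270.0, 321.0, 31.0, 24.0], 0.8), ([315.0, 344.0, 32.0, 35.0], 0.79), ([313.0, 306.0, 38.0, 24.0], 0.77), ([270.0, 375.0, 30.0, 38.0], 0.72)]
ring_core [([326.0, 186.0, 15.0, 14.0], 0.55), ([281.0, 225.0, 40.0, 20.0], 0.48), ([371.0, 169.0, 33.0, 20.0], 0.39)]
pole_piece [([235.0, 246.0, 25.0, 21.0], 0.47)]
disc []
long_bar [([372.0, 163.0, 33.0, 27.0], 0.59)]
bay_square [([264.0, 248.0, 41.0, 31.0], 0.73)]
bay_long [([280.0, 225.0, 41.0, 21.0], 0.72)]
bay_post [([234.0, 244.0, 26.0, 22.0], 0.88)]
bay_cup [([250.0, 218.0, 27.0, 18.0], 0.55)]
1.1 [-3.08292375e+00 -6.03746355e-01  2.55330406e-05]
```

```bash
python3 - <<'E'
import cv2
a=cv2.imread("pics/top0.png")
cv2.imwrite("pics/top0z.png",cv2.resize(a[130:360,90:380],None,fx=2.6,fy=2.6,interpolation=cv2.INTER_CUBIC))
E
```

```text
(no output)
```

View pics/top0.png

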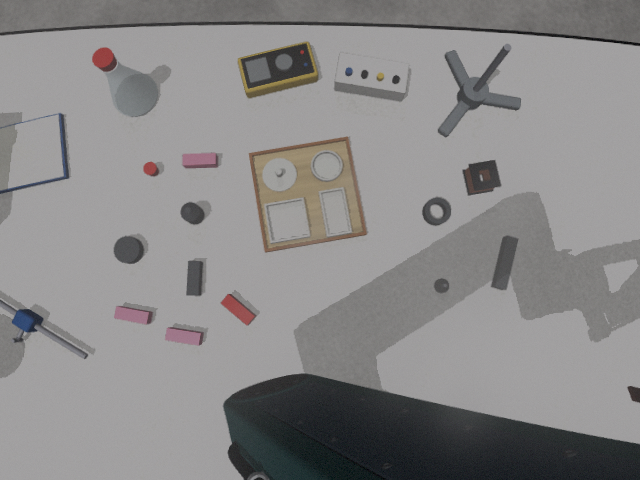

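View pics/side0.png

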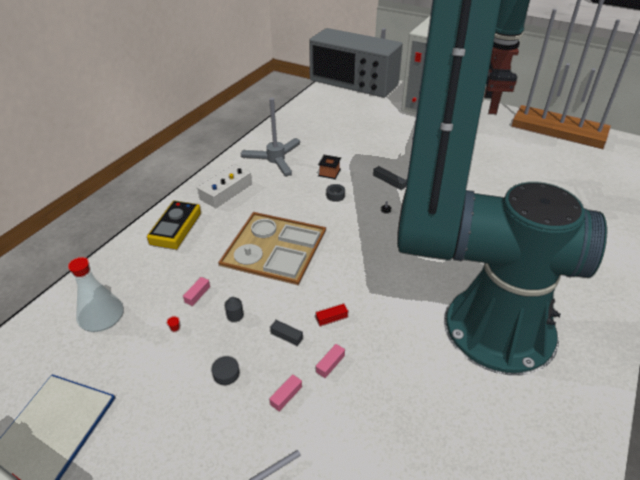

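View pics/top0z.png

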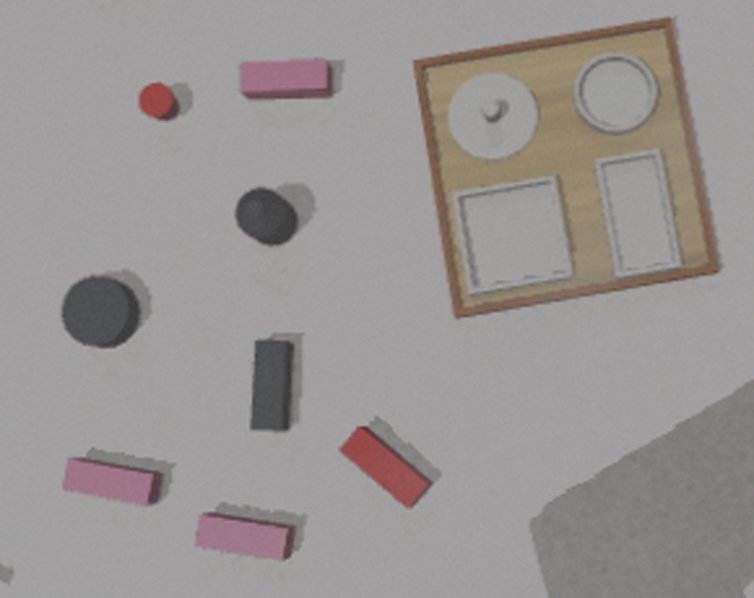

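Candidates in the top view:
- **Short bar:** the dark bar at (195,278). The long bar at (505,262) and the pink/red bars at (200,160), (133,315), (184,336) and (238,309) are look-alikes.
- **Ring:** (436,211), with a hole. The solid disc is at (128,249).
- **Pole piece:** (192,212). The red knob at (151,169) and the dark ball at (441,285) are smaller.
- **Coil:** (481,178).
- **Tray:** post bay (280,174), cup (327,166), square (289,220), long (335,211).

Next I'll fit poses by silhouette and check them in one crop.

```bash
cat > vis.py <<'E'
import cv2, numpy as np
from scipy.optimize import minimize
from rig import camera_params
P=camera_params("top"); T=np.array(P["world_from_camera"]); TI=np.linalg.inv(T)
def project(X):
    c=(TI[:3,:3]@np.atleast_2d(X).T).T+TI[:3,3]; s=c[:,:2]/c[:,2:]
    s=s*(1+P["k1"]*(s**2).sum(1,keepdims=True))
    return s*[P["fx"],P["fy"]]+[P["cx"],P["cy"]]
def ray(u,z):
    s=cv2.undistortPoints(np.array([[u]],float),np.array([[P["fx"],0,P["cx"]],[0,P["fy"],P["cy"]],[0,0,1]]),np.array([P["k1"],0,0,0.])).ravel()
    d=T[:3,:3]@[s[0],s[1],1]; return (T[:3,3]+d*(z-T[2,3])/d[2])[:2]
def box(a,b,z0,z1): return np.array([[x,y,z] for x in(-a/2,a/2) for y in(-b/2,b/2) for z in(z0,z1)])
def circ(d,z): t=np.linspace(0,2*np.pi,40,0); return np.c_[d/2*np.cos(t),d/2*np.sin(t),0*t+z]
M=dict(coil=np.r_[box(56,56,0,5),box(56,56,40,45)],short_bar=box(70,25,0,25),ring_core=np.r_[circ(56,0),circ(56,25)],
 pole_piece=np.r_[circ(40,0),circ(40,40),circ(12,58)],disc=np.r_[circ(56,0),circ(56,25)],long_bar=box(110,25,0,25),tray=box(212,212,0,12))
def place(n,q):
    c,s=np.cos(q[2]),np.sin(q[2]); X=M[n].copy(); X[:,:2]=X[:,:2]@np.array([[c,s],[-s,c]])+q[:2]; return X
def hull(n,q): return cv2.convexHull(project(place(n,q)).astype(np.float32))[:,0]
S=8
def fit(im,n,uv,r,z0=0,yaw0=0,z=12):
    x0,y0=int(uv[0]-r),int(uv[1]-r); w=2*r
    c=cv2.resize(im[y0:y0+w,x0:x0+w],None,fx=S,fy=S,interpolation=cv2.INTER_CUBIC).astype(int)
    m=((c[:,:,0]-c[:,:,2])>18) if n=="tray" else (c.min(2)<88)
    k,l,st,_=cv2.connectedComponentsWithStats(cv2.morphologyEx(m.astype(np.uint8),cv2.MORPH_OPEN,np.ones((9,9))))
    m=(l==1+np.argmax(st[1:,4])).astype(np.uint8)
    h=cv2.convexHull(cv2.findNonZero(m)); m=cv2.fillConvexPoly(np.zeros_like(m),h,1)
    def cost(v):
        q=(v[0],v[1],v[2]/50); p=(hull(n,q)+.5-[x0,y0])*S-.5
        g=cv2.fillConvexPoly(np.zeros_like(m),np.round(p*16).astype(np.int32),1,shift=4)
        return 1-(g&m).sum()/max(1,(g|m).sum())
    best=None
    for dy in ([0] if n in("ring_core","pole_piece","disc") else (-.7,-.3,0,.3,.7)):
        v=np.r_[ray(uv,z),(yaw0+dy)*50]
        o=minimize(cost,v,method="Nelder-Mead",options=dict(initial_simplex=v+np.array([[0,0,0],[8,0,0],[0,8,0],[0,0,8]]),xatol=.05,fatol=1e-4))
        if best is None or o.fun<best.fun: best=o
    q=best.x; return np.array([q[0],q[1],q[2]/50]),best.fun
E
cat > f.py <<'E'
from vis import *; import json
im=cv2.imread("pics/top0.png")[:,:,::-1]; out={}; d=cv2.imread("pics/top0.png"); d=cv2.resize(d,None,fx=2,fy=2,interpolation=cv2.INTER_CUBIC)
for n,uv,r,y in [("coil",(482,178),32,0),("short_bar",(195,278),26,0),("ring_core",(436,211),24,0),("pole_piece",(192,212),22,0),("disc",(128,249),26,0),("long_bar",(505,262),38,0),("tray",(307,194),66,.2)]:
    q,f=fit(im,n,uv,r,yaw0=y); out[n]=q.tolist(); print(n,q.round(3),round(f,3))
    cv2.polylines(d,[np.round((hull(n,q)+.5)*32-8).astype(np.int32)],True,(0,255,0),1,cv2.LINE_AA,4)
t=out["tray"]; 
for n,uv in [("bay_post",(280,174)),("bay_cup",(327,166)),("bay_square",(289,220)),("bay_long",(335,211))]:
    c,s=np.cos(t[2]),np.sin(t[2]); C=[np.array(t[:2])+np.array([[c,-s],[s,c]])@[a,b] for a in(-50,50) for b in(-50,50)]
    w=ray(uv,8); b=min(C,key=lambda p:np.hypot(*(p-w))); out[n]=[*b,t[2]]; print(n,b.round(1),w.round(1))
    a=project([*b,8])[0]; cv2.circle(d,tuple(np.round(a*2+.5).astype(int)),3,(0,255,0),-1)
json.dump(out,open("poses.json","w"))
cv2.imwrite("pics/fit.png",d[260:640,200:1060][:, :800])
cv2.imwrite("pics/fit.png",np.vstack([d[260:620,200:760],]))
cv2.imwrite("pics/fit2.png",cv2.resize(d[300:600,820:1060],None,fx=2,fy=2))
E
python3 f.py
```

```text
coil [ 6.13728e+02 -3.41567e+02  2.20000e-01] 0.036
short_bar [ 3.98101e+02  2.45935e+02 -2.30000e-02] 0.099
ring_core [ 5.41994e+02 -2.47335e+02  2.91000e-01] 0.105
pole_piece [5.28958e+02 2.54344e+02 9.10000e-02] 0.11
disc [4.53432e+02 3.86500e+02 8.00000e-02] 0.098
long_bar [ 4.38754e+02 -3.89169e+02 -3.08000e-01] 0.193
tray [5.77475e+02 2.18880e+01 1.87000e-01] 0.009
bay_post [617.3  80.3] [616.9  78.1]
bay_cup [635.9 -17.9] [635.6 -19.9]
bay_square [519.   61.7] [519.5  57.2]
bay_long [537.7 -36.5] [539.7 -37.4]
```

View pics/fit.png

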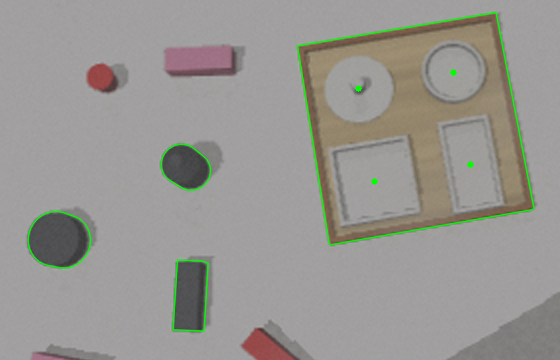

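View pics/fit2.png

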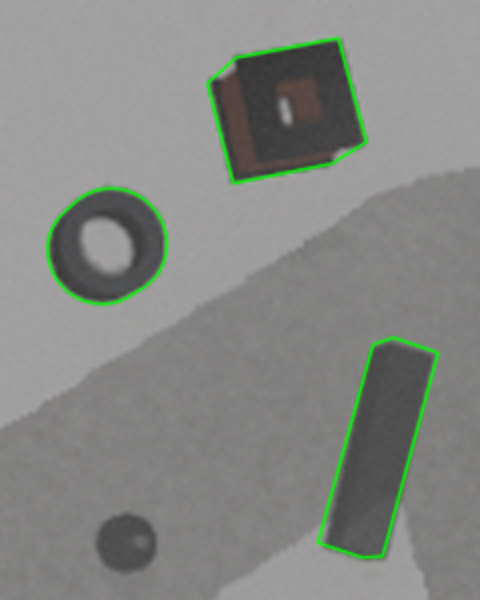

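Overlays match all parts and the four bays (tray corners and bay centres line up). Starting with the coil.

```bash
cat > act.py <<'E'
import json, numpy as np
from scipy.spatial.transform import Rotation as R
from rig import env, read_camera
Q=json.load(open("poses.json"))
def rot(psi): return (R.from_euler("z",psi)*R.from_euler("x",np.pi)).as_rotvec()
def over(xy,psi,z=160):
    j=np.array(env.current_joint_positions()); best=None
    for k in(0,np.pi,-np.pi):
        s=env.solve_ik([*xy,z],rot(psi+k))
        if s is not None and (best is None or abs(np.array(s)-j).max()<best[0]): best=(abs(np.array(s)-j).max(),psi+k)
    env.move_ptp([*xy,z],rot(best[1])); return best[1]
def pick(n,h,psi,z=160):
    """h: fingertips above the part's underside"""
    x,y,_=Q[n]; over((x,y),psi,z)
    c=env.move_l([x,y,h+22+25],max_speed=200) or env.move_l([x,y,h+22],max_speed=60,force_limit=15)
    env.close_gripper(); env.pause(.2)
    print(n,"contact",c,"tcp",np.round(env.current_tool_pos(),1),"width",round(env.current_gripper_width()*88,1),"F",env.current_grip_force())
    env.move_l([x,y,z],max_speed=200)
    print(" lifted w",round(env.current_gripper_width()*88,1),"F",env.current_grip_force(),"t",env.current_t())
def put(b,h,psi,z=160):
    x,y,_=Q[b]; over((x,y),psi,z)
    env.move_l([x,y,8+h+22+15],max_speed=150); env.pause(.2)
    c=env.move_l([x,y,8+h+22-2],max_speed=20,force_limit=6)
    print(b,"contact",c,"tcp-expected z",round(env.current_tool_pos()[2]-(30+h),2),"w",round(env.current_gripper_width()*88,1))
    env.open_gripper(); env.pause(.2); env.move_l([x,y,z],max_speed=200); print(" t",env.current_t())
def shot(name,x0=0,y0=0,x1=640,y1=480,f=1):
    import cv2; im=read_camera("top")[y0:y1,x0:x1,::-1]
    cv2.imwrite(f"pics/{name}.png",cv2.resize(im,None,fx=f,fy=f,interpolation=cv2.INTER_CUBIC))
E
python3 - <<'E'
from act import *
pick("coil",20,Q["coil"][2])
E
```

```text
coil contact False tcp [ 613.6 -341.3   42.2] width 55.6 F 29.905072152614594
 lifted w 56.0 F 29.91329312324524 t 5.4833
```

```bash
python3 - <<'E'
from act import *
put("bay_square",20,Q["tray"][2])
pick("ring_core",6,0.3)
put("bay_post",6,Q["tray"][2]+.6)
over((450,-150),0.2)
shot("p1",230,120,530,345,2.6)
E
```

```text
bay_square contact True tcp-expected z 0.03 w 56.0
 t 10.2917
ring_core contact False tcp [ 541.8 -247.1   28.1] width 56.0 F 30.000636228360236
 lifted w 56.2 F 29.998412327840924 t 14.3417
bay_post contact True tcp-expected z 0.12 w 56.6
 t 19.0333
```

View pics/p1.png

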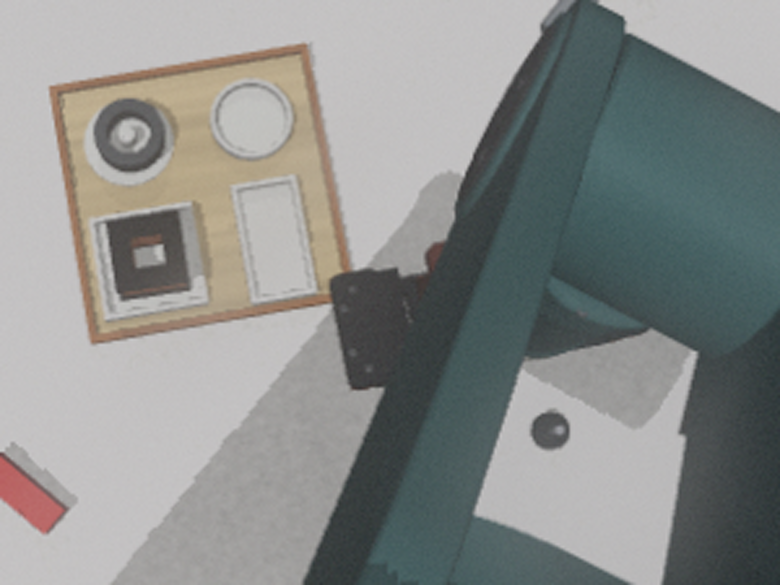

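The coil sits in the square insert at crop (150,255) and the ring lies round the post at crop (130,133). Pole piece and short bar next.

```bash
python3 - <<'E'
from act import *
pick("pole_piece",12,0.3)
put("bay_cup",12,Q["tray"][2]+.6)
pick("short_bar",12,Q["short_bar"][2])
E
```

```text
pole_piece contact False tcp [528.9 254.6  34.1] width 39.5 F 30.00258318217675
 lifted w 39.2 F 29.98473352345627 t 24.725
bay_cup contact True tcp-expected z 0.07 w 39.2
 t 29.4083
short_bar contact False tcp [398.3 246.1  34. ] width 25.0 F 29.9992498755455
 lifted w 24.8 F 29.997898042201996 t 33.9333
```

```bash
python3 - <<'E'
from act import *
put("bay_long",12,Q["tray"][2])
over((450,-330),0.2,200)
shot("p2",60,110,380,340,2.5)
E
cat > chk.py <<'E'
E
rm chk.py
```

```text
bay_long contact True tcp-expected z 0.0 w 24.5
 t 38.8833
```

View pics/p2.png

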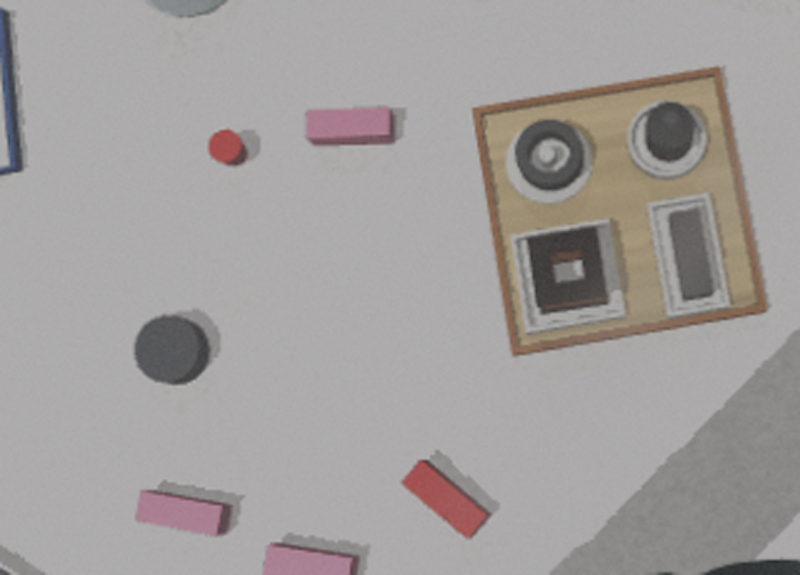

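All four parts sit in their inserts: ring (549,154), pole piece (668,132), coil (568,268) and bar (692,253) in the crop. The disc is untouched at (172,349). Each placing touched down within 0.12 mm of the expected floor height, so I'm handing in.

```bash
python3 -c "
from rig import env
print(env.job_done(), env.current_t())"
```

```text
the job is handed in; nothing more can be done
the job is handed in; nothing more can be done
```

The coil, ring, pole piece and short bar are all in their own inserts, and I did not touch the disc or the long bar; the job was handed in at about 40 s of the 102 s allowed, with no verdict returned.

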